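# Roll test of bar offcuts on a ramp

## Robot

A 7-joint arm with a two-finger parallel gripper is mounted at the origin on the work surface; the furniture and walls round the work are solid. World frame = base frame: x ahead of the robot, y to its left, z up, the work surface at z = 0. Lengths are in m, angles in rad, forces in N, time in s.
With the tool pointing down it reaches from about 0.35 to 0.9 m from the base axis. Payload 8.1 kg.
Tool frame: the origin (TCP) lies on the centre line of the jaws, within the pads' length; the fingertips stand 14 mm ahead of it and the grasp point (between the pads) lies 5 mm behind it (arm.tip_reach is the distance from the TCP to the fingertips, in m); z points along the fingers, y is the direction in which the jaws open and shut (so a half turn about z gives the same grasp; the last joint's range is limited). The gripper opens to 92 mm and grips with 3 to 60 N. Pads are 19 mm wide; open, the fingers measure 130 mm over their backs; the gripper's body (75 mm by 190 mm) begins 47 mm behind the grasp point.
Start: joints at [-1.425, 0.434, 0.025, 1.573, -0.012, 1.134, -0.075], TCP at [0.154, 0.606, 0.241] pointing down, gripper open.
Joint ranges: [-2.62, 2.62], [-0.44, 2.09], [-1.27, 1.32], [0.08, 2.57], [-1.32, 4.46], [0.12, 2], [-2.74, 2.74]. Speed limits (rad/s): [2.22, 2.22, 3.01, 3.01, 3.14, 3.14, 3.14].

## Interface

Orientations are given as a rotation vector (axis times angle).
In Python, from cell import sensors, vision, arm, nets gives the robot as it stands.
- The arm moves only by the shell command python3 -m handwheel 'ROWS' [FORCE]. ROWS is JSON, a list of rows, each an object of numbers: "tx", "ty", "tz": the shift along the tool's x, y, z in cm; "wx", "wy", "wz": the turn, a rotation vector about the tool's x, y, z in degrees; "claw": the opening, from 0 (shut) to 1 (fully open). A call has 1 to 12 rows; each row is the pose to reach, as a shift and turn from the pose commanded when the call began, along the tool's axes at that moment; what a row does not reach only later rows make up. A row lasts 1/12 s, in which the tool goes at most 41.7 mm and 7.16 degrees, less where a joint would pass 70% of its speed; a pose out of reach is approached as far as the arm can. A call with a gripper value outside its range is refused whole. The fingers move at their own pace and stop on an object; FORCE is the grip in N (left out, the last holds). Time passes only in rows, so rows that repeat a pose let the fingers close. It gives the time, the measured TCP pose, the force and the opening at its end, in the units of the state.
- sensors.observe(): the state, without advancing time (a new reading comes with each control period).
- vision.get_image(name): name is "scene" or "top"; returns (picture, depth): 480x640x3 uint8, blue, green, red; 480x640 float32, m along the optical axis (not along the pixel's ray), 0 where there is no reading.
- vision.camera_model(name): a dict with "K" (3x3 intrinsics, pixels), "k1" (the pictures are not rectified: a ray, as slopes to the right and down, at radius r is drawn at 1 + k1 r^2 times it, then the intrinsics apply), "xyz" and "attitude" of the camera in the world. Camera axes: x right, y down, z forward; pixel columns grow to the right and rows downward; lengths in m; the calibration is good to about 2 mm. A picture is of the moment at which its call begins. camera_model takes no time and is no camera call.
- arm.sign_off(): hands the job in, once; it reports no verdict.
Trained networks look in the newest picture that a camera, given by its name, has taken for a name from the list of things; names that differ only in an ending like _2 or _b are one class to them, and where a whole thing is asked for, a point or a joint stands for the part that bears it (a point fixed in the world has none). Each returns a list of dicts, best first, with "score" (0 to 1); they miss things now and then, are a little off and sometimes report something else, mostly with a low value. They report only what shows in the picture. A call takes as long as a camera call. They do not tell look-alikes from the thing itself.
- nets.cut_out(label, camera): "region" (480x640 bool, what is visible of it) and "uv" ([column, row] in pixels, amid what is visible of it).
The state is a dict: "clock": time; "joints": joint angles; "dq": joint speeds; "joint_efforts": joint torques, N m; "position": TCP position; "ee_rot": TCP orientation; "force": force on the tool from outside, world axes, zero at the start; "ft_torque": the same for the moment, N m; "width": opening from 0.0 (shut) to 1.0 (fully open).
Only numpy, scipy, OpenCV 4.12 (cv2) and the standard library are available. Lean on these libraries where they do the work, as an engineer would, in place of code of your own. Each camera call takes 0.05 s, during which the arm holds its last target.

## Task

Roll-test the bar offcuts. The hexagonal bar sitting on the ramp has failed, it does not roll: take it off and lay it flat in the dark reject tray. Then take, from the two bars waiting on the bench, the one that will roll, lay it crosswise on the upper end of the ramp and let it go there, so that it rolls by itself, untouched, down into the catch tray at the ramp's foot.

Things in the scene. Friction and masses are not known exactly. Their poses are not given: they have to be found in the camera images.
- ramp: Fixed steel ramp, 138 mm wide (x). Origin on the bench; +y points to its upper end. Surface height = 34 mm + 0.14*(y + 80 mm), from y = 140 mm (65 mm high, no stop) to y = -80 mm; then an 18 mm drop into the catch tray, end wall at y = -160 mm. 130 mm clear between 12 mm high side guides. Let go at about y = 105 mm. Round bars roll to -y at once (0.9 m/s2); bars with flats stay put.
- reject_tray: Fixed open dark-steel tray, 170 mm (x) by 130 mm (y), 40 mm high, walls and floor 3 mm thick. Origin at the centre of its underside, on the bench; z up.
- hex_bar_center (a point): Centre of the hexagonal aluminium bar, 36 mm across flats, 42 mm across corners, 80 mm long, about 0.24 kg; x axis along the bar. It starts on a flat, crosswise on the ramp (along the ramp's x axis) half-way up, its centre 18 mm above the ramp surface.
- round_bar_center (a point): Centre of the round aluminium bar, 36 mm diameter, 80 mm long, about 0.22 kg; x axis along the bar. It lies on the bench, roughly along world y, at one of two places about 130 mm apart in world x; a square aluminium bar, 36 x 36 x 80 mm, lies at the other place.
Not all that is in view belongs to the job. What is shaped like the part that bears round_bar_center but green or turquoise is not meant.

How it is judged:
By the outcome, as a careful person would: the job done as asked, in the order asked, and still so for the second after the job is handed in, with the robot touching nothing.
It also fails if it takes over 56 s, if anything falls off the work surface, if the arm or the gripper's body presses on something with over 40 N, if the wrist force passes 120 N, or if a joint passes its speed limit or range.

## Working session

There is one attempt and no reset: what is moved stays moved. The work goes in short steps, Python scripts to look and compute and a shell command to move; the robot and the scene stay as the last step left them, time stands still between calls to the robot, and variables do not carry over. Pictures are saved under pics/ and viewed, and the job is handed in when it is done.

```bash
mkdir -p pics; ls
python3 - <<'E'
from cell import sensors, vision, arm, nets
import cv2,numpy as np
for n in ("scene","top"):
    p,d=vision.get_image(n); cv2.imwrite(f"pics/{n}0.png",p); np.save(f"pics/{n}0.npy",d)
    print(n,vision.camera_model(n))
print(sensors.observe(), arm.tip_reach)
E
```

```text
pics
scene {'K': array([[476.30671679,   0.        , 323.91990358],
       [  0.        , 476.30671679, 237.42500887],
       [  0.        ,   0.        ,   1.        ]]), 'k1': -0.0715225163272504, 'xyz': array([ 0.20720236, -0.38472698,  0.93627184]), 'attitude': array([-2.50866195,  0.38709387, -0.12731725])}
top {'K': array([[567.73161794,   0.        , 321.05011527],
       [  0.        , 567.73161794, 237.66954962],
       [  0.        ,   0.        ,   1.        ]]), 'k1': -0.08466660855096694, 'xyz': array([0.33874763, 0.18829598, 1.25793799]), 'attitude': array([-2.18565926,  2.20694406, -0.08263941])}
{'clock': 0.1, 'joints': array([-1.4246245 ,  0.4351411 ,  0.02497439,  1.57398007, -0.01159635,
        1.13404556, -0.07510776]), 'dq': array([ 0.00135586, -0.0017143 ,  0.00149352, -0.0042075 ,  0.00132154,
       -0.0011802 , -0.00300292]), 'joint_efforts': array([ 2.40000038e-03, -6.69130540e+01,  9.87539627e-01, -3.15147400e+01,
       -6.05751481e-02,  3.74895951e-02,  5.11787800e-05]), 'position': array([0.15382609, 0.60531802, 0.24004112]), 'ee_rot': array([-3.89875954e-01, -3.11726110e+00,  2.24378765e-03]), 'force': array([-0.53331454,  0.33936237, -0.21661166]), 'ft_torque': array([-0.02245694, -0.00449138, -0.02758939]), 'width': 1.0018510048387448} 0.014
```

View pics/scene0.png

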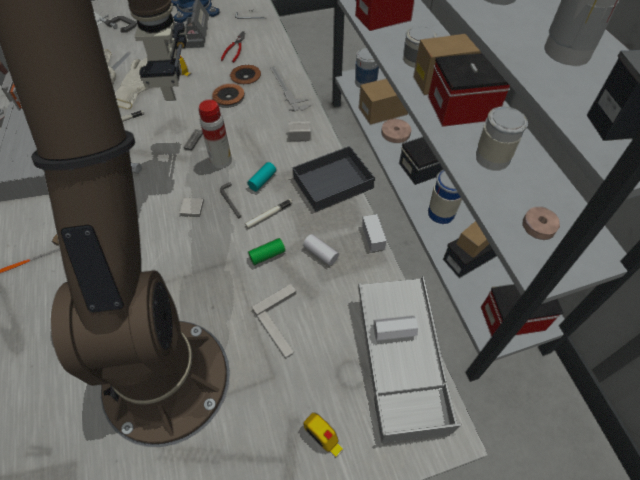

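View pics/top0.png

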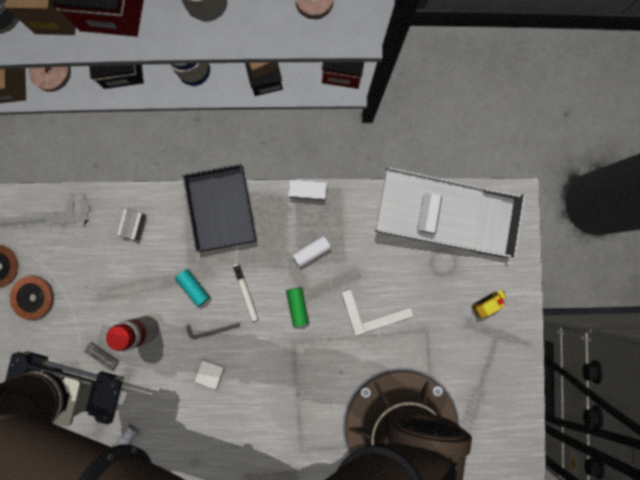

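The scene view shows the round bar at (320,250), the square bar at (374,233), green and turquoise decoys at (266,250) and (262,177), the hex on the ramp at (396,328), the reject tray at (333,178) and the catch tray at (418,408). The top view shows the round bar at (312,251), the square at (307,190), the hex at (430,214), the tray at (220,208) and the ramp at (450,213).

```bash
cat > h.py <<'E'
from cell import sensors, vision, arm, nets
import cv2,numpy as np
from scipy.spatial.transform import Rotation as R
def cloud(n,d):
    m=vision.camera_model(n);K=m["K"];k=m["k1"]
    v,u=np.mgrid[0:480,0:640]
    pts=np.stack([u,v],-1).reshape(-1,1,2).astype(np.float64)
    s=cv2.undistortPoints(pts,K,np.array([k,0,0,0,0.])).reshape(480,640,2)
    P=np.concatenate([s*d[...,None],d[...,None]],-1)
    W=P@R.from_rotvec(m["attitude"]).as_matrix().T+m["xyz"]
    W[d<=0]=np.nan
    return W
def proj(n,X):
    m=vision.camera_model(n)
    c=(np.atleast_2d(X)-m["xyz"])@R.from_rotvec(m["attitude"]).as_matrix()
    s=c[:,:2]/c[:,2:];r2=(s**2).sum(1,keepdims=True)
    s=s*(1+m["k1"]*r2)
    return s*m["K"][0,0]+m["K"][:2,2]
def summary(W,mask,top=None):
    p=W[mask];p=p[np.isfinite(p[:,0])]
    if top is not None:
        zt=np.percentile(p[:,2],90);p=p[p[:,2]>zt-top]
    q=p[:,:2].astype(np.float32)
    return cv2.minAreaRect(q),np.percentile(p[:,2],[5,50,95])
E
python3 - <<'E'
from h import *
np.set_printoptions(precision=4,suppress=True)
for n in ("scene","top"):
    p,d=vision.get_image(n);W=cloud(n,d)
    for l in ("hex_bar_center","round_bar_center","reject_tray","ramp"):
        for r in nets.cut_out(l,n)[:4]:
            u=r["uv"];m=cv2.erode(r["region"].astype(np.uint8),np.ones((3,3)))>0
            print(n,l,round(r["score"],2),np.round(u),m.sum(),summary(W,m) if m.sum()>5 else "")
E
python3 - <<'E'
import cv2
a=cv2.imread('pics/top0.png');b=cv2.imread('pics/scene0.png')
c=cv2.resize(a[150:320,260:460],None,fx=2,fy=2);e=cv2.resize(b[200:350,280:480],(400,300))
import numpy as np
cv2.imwrite('pics/crop.png',np.vstack([c,e]))
E
```

```text
scene hex_bar_center 0.64 [395. 325.] 721 (((0.4605408310890198, -0.0599755197763443), (0.03421522676944733, 0.07967501878738403), 78.8325424194336), array([0.0713, 0.0849, 0.0886]))
scene round_bar_center 0.97 [260. 178.] 328 (((0.31133392453193665, 0.4464207589626312), (0.07711140066385269, 0.02942202053964138), 32.52342987060547), array([0.018 , 0.0324, 0.0379]))
scene round_bar_center 0.8 [321. 249.] 437 (((0.38501426577568054, 0.19074678421020508), (0.03188695013523102, 0.07807033509016037), 32.44829559326172), array([0.0212, 0.0336, 0.0379]))
scene round_bar_center 0.7 [262. 250.] 441 (((0.26530352234840393, 0.22132979333400726), (0.07549513876438141, 0.02924242615699768), 12.359370231628418), array([0.0213, 0.0331, 0.0379]))
scene reject_tray 0.6 [331. 180.] 3029 (((0.48115745186805725, 0.39328157901763916), (0.17154990136623383, 0.13502946496009827), 10.202059745788574), array([0.0013, 0.0063, 0.0382]))
scene ramp 0.78 [404. 368.] 10091 (((0.46897974610328674, -0.10695146024227142), (0.30447301268577576, 0.14950169622898102), 79.03594970703125), array([0.0093, 0.0424, 0.0646]
[... 396 characters left out ...]
[220. 209.] 4642 (((0.4826261103153229, 0.39272159337997437), (0.16920945048332214, 0.13100436329841614), 10.28031063079834), array([-0.0009,  0.0036,  0.0372]))
top round_bar_center 0.67 [310. 255.] 422 (((0.3861163854598999, 0.192847341299057), (0.02889779582619667, 0.07182029634714127), 29.91300392150879), array([0.0283, 0.034 , 0.0381]))
top reject_tray 0.79 [217. 207.] 4541 (((0.48273342847824097, 0.3922213613986969), (0.16920903325080872, 0.12973031401634216), 10.407683372497559), array([-0.0009,  0.0035,  0.0349]))
top ramp 0.94 [453. 209.] 7753 (((0.46440401673316956, -0.10574649274349213), (0.30294421315193176, 0.1366073340177536), 78.7328872680664), array([0.0068, 0.0428, 0.0638]))
```

View pics/crop.png

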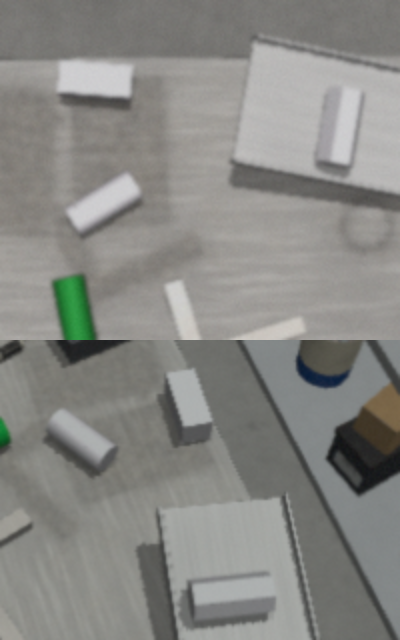

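Candidates for the round bar: green (266,250) and turquoise (262,177) are excluded by colour, the square bar at (374,233) has flat faces, and the hex is at (396,328). The choice is the grey bar at scene (320,250), top (312,251); the crop shows round shading on it, while the one at top (307,190) has flat faces and sharp edges. Next I refine the poses.

```bash
cat > meas.py <<'E'
from h import *
np.set_printoptions(precision=4,suppress=True)
def axisfit(p):
    (c,s,a)=cv2.minAreaRect(p[:,:2].astype(np.float32))
    if s[0]<s[1]: a+=90;s=s[::-1]
    return np.array(c),np.array(s),((a+90)%180)-90
if __name__=="__main__":
    Ws={n:cloud(n,vision.get_image(n)[1]) for n in("scene","top")}
    boxes={"hex":((.46,-.058),.06,.07),"round":((.385,.192),.055,.022),"square":((.51,.2),.055,.02)}
    for k,(c,r,z0) in boxes.items():
        for n,W in Ws.items():
            m=np.hypot(W[...,0]-c[0],W[...,1]-c[1])<r
            p=W[m&(W[...,2]>z0)&(W[...,2]<.11)]
            print(k,n,len(p),*axisfit(p),"z95",np.percentile(p[:,2],95))
            q=p[p[:,2]>np.percentile(p[:,2],95)-.006]
            print("   top",len(q),*axisfit(q),q.mean(0))
    for n,W in Ws.items():
        p=W[(W[...,0]>.38)&(W[...,0]<.57)&(W[...,1]>-.28)&(W[...,1]<.06)&(W[...,2]>.014)&(W[...,2]<.085)]
        print("ramp",n,*axisfit(p))
        p=W[(W[...,0]>.36)&(W[...,0]<.6)&(W[...,1]>.28)&(W[...,1]<.5)&(W[...,2]>.033)&(W[...,2]<.05)]
        print("tray rim",n,*axisfit(p))
    W=Ws["top"]; m=(W[...,2]>.1)&(W[...,0]>.1)&(W[...,0]<.9)&(W[...,1]<.7)
    for v,u in np.argwhere(m)[::400]: print(u,v,W[v,u])
E
python3 meas.py
```

```text
hex scene 778 [ 0.4616 -0.058 ] [0.0812 0.0405] -10.973541259765625 z95 0.0885014622501182
   top 481 [ 0.4612 -0.06  ] [0.081  0.0266] -9.992889404296875 [ 0.4604 -0.0605  0.0861]
hex top 700 [ 0.4556 -0.0554] [0.0964 0.0399] -10.937919616699219 z95 0.0889479199448432
   top 418 [ 0.4628 -0.0585] [0.0811 0.027 ] -10.872940063476562 [ 0.4625 -0.0583  0.0863]
round scene 478 [0.3849 0.1925] [0.0815 0.036 ] -59.816673278808594 z95 0.03781549433067629
   top 309 [0.3846 0.1928] [0.0809 0.028 ] -60.621694564819336 [0.3848 0.1917 0.035 ]
round top 583 [0.3872 0.1917] [0.0798 0.0353] -58.05324363708496 z95 0.03816190034231532
   top 347 [0.3873 0.192 ] [0.0795 0.0275] -57.733177185058594 [0.3875 0.1916 0.0351]
square scene 531 [0.5195 0.2008] [0.0829 0.0372] 84.91598510742188 z95 0.03937168087430587
   top 428 [0.5196 0.2008] [0.0829 0.0371] 84.87887573242188 [0.5191 0.2    0.0368]
square top 639 [0.5211 0.2001] [0.08   0.0369] 84.96673583984375 z95 0.04014363115413604
   top 484 [0.5211 0.1999] [0.0795 0.0362] 84.64424133300781 [0.5208 0.1993 0.0369]
ramp scene [ 0.4648 -0.1055] [0.306  0
[... 820 characters left out ...]
7 423 [0.1809 0.5064 0.659 ]
20 429 [0.1774 0.4977 0.6692]
61 434 [0.1734 0.4524 0.6708]
39 439 [0.1713 0.4702 0.6832]
56 443 [0.1695 0.4493 0.6896]
125 446 [0.1698 0.3758 0.6974]
37 449 [0.1645 0.467  0.6944]
76 451 [0.1651 0.4241 0.7004]
96 453 [0.1639 0.4034 0.7018]
102 455 [0.1679 0.3904 0.7203]
113 457 [0.1641 0.382  0.7142]
118 459 [0.1608 0.3788 0.7095]
113 461 [0.1606 0.3817 0.7151]
127 463 [0.1579 0.3691 0.7124]
134 465 [0.1563 0.3621 0.713 ]
127 467 [0.1565 0.3667 0.7195]
108 469 [0.1558 0.3835 0.7238]
74 471 [0.1534 0.4164 0.724 ]
29 473 [0.1452 0.4683 0.7089]
358 474 [0.1103 0.1403 0.61  ]
139 476 [0.1511 0.3527 0.7281]
63 478 [0.1467 0.427  0.7245]
366 479 [0.1074 0.132  0.6184]
```

```bash
cat > go.py <<'E'
from h import *
import sys
np.set_printoptions(precision=3,suppress=True)
def Rt(jaw_deg,tilt_dir=None,slope=0.):
    """tool y horizontal heading jaw_deg, z down; slope = rise of tool y"""
    a=np.radians(jaw_deg);y=np.array([np.cos(a),np.sin(a),slope]);y/=np.linalg.norm(y)
    x=np.array([np.cos(a+np.pi/2),np.sin(a+np.pi/2),0])
    return np.stack([x,y,np.cross(x,y)],1)
def delta(pos,Rm):
    s=sensors.observe();R0=R.from_rotvec(s["ee_rot"])
    t=R0.inv().apply(np.array(pos)-s["position"])*100
    w=(R0.inv()*R.from_matrix(Rm)).as_rotvec(degrees=True)
    print("t",s["clock"],"pos",s["position"],"F",s["force"],"wd",round(s["width"],3),"\n tx,ty,tz",t,"wx,wy,wz",w)
RAMP_O=np.array([.467,-.0957]);RD=79.0
HEX=np.array([.4615,-.0585,.0685])
n=Rt(RD,slope=.14)[:,2]*-1
E
python3 - <<'E'
from go import *
delta(HEX+n*.10,Rt(RD,slope=.14))
delta(HEX+n*.003,Rt(RD,slope=.14))
E
```

```text
t 0.7 pos [0.154 0.606 0.241] F [-0.004  0.361 -0.426] wd 0.998 
 tx,ty,tz [-46.251 -58.19    7.318] wx,wy,wz [-7.96   0.225 -3.254]
t 0.7 pos [0.154 0.606 0.241] F [-0.004  0.361 -0.426] wd 0.998 
 tx,ty,tz [-46.175 -56.848  16.925] wx,wy,wz [-7.96   0.225 -3.254]
```

```bash
python3 -m handwheel '[{"tx":-23,"ty":-29,"tz":-1,"claw":1},{"tx":-23,"ty":-29,"tz":-1,"claw":1},{"tx":-23,"ty":-29,"tz":-1,"claw":1},{"tx":-23,"ty":-29,"tz":-1,"claw":1},{"tx":-23,"ty":-29,"tz":-1,"claw":1},{"tx":-23,"ty":-29,"tz":-1,"claw":1},{"tx":-23,"ty":-29,"tz":-1,"claw":1},{"tx":-23,"ty":-29,"tz":-1,"claw":1},{"tx":-46.2,"ty":-58.2,"tz":5,"wx":-8,"wz":-3.2,"claw":1},{"tx":-46.2,"ty":-58.2,"tz":5,"wx":-8,"wz":-3.2,"claw":1},{"tx":-46.2,"ty":-58.2,"tz":5,"wx":-8,"wz":-3.2,"claw":1},{"tx":-46.2,"ty":-58.2,"tz":5,"wx":-8,"wz":-3.2,"claw":1}]'
python3 - <<'E'
from go import *
delta(HEX+n*.10,Rt(RD,slope=.14))
E
```

```text
t 0.7 pos [0.154 0.606 0.241] F [-0.004  0.361 -0.426] wd 0.998 
 tx,ty,tz [-46.251 -58.19    7.318] wx,wy,wz [-7.96   0.225 -3.254]invalid input
```

```bash
python3 -m handwheel '[{"tx":-23,"ty":-29,"tz":-1,"wx":0,"wy":0,"wz":0,"claw":1},{"tx":-23,"ty":-29,"tz":-1,"wx":0,"wy":0,"wz":0,"claw":1}]'
```

```text
clock: 0.87
position: [0.1868, 0.5301, 0.2422]
ee_rot: [-0.384, -3.117, 0.0]
force: [1.6, -1.0, -0.1]
width: 1.0
```

Run:
```python
from go import *
delta(HEX+n*.10,Rt(RD,slope=.14))
```

```text
t 0.8667 pos [0.187 0.53  0.242] F [ 1.572 -0.952 -0.117] wd 1.0 
 tx,ty,tz [-41.012 -51.817   7.457] wx,wy,wz [-7.977  0.182 -3.046]
```

```bash
python3 -m handwheel '[{"tx":-20,"ty":-25,"tz":-1,"wx":0,"wy":0,"wz":0,"claw":1},{"tx":-20,"ty":-25,"tz":-1,"wx":0,"wy":0,"wz":0,"claw":1},{"tx":-20,"ty":-25,"tz":-1,"wx":0,"wy":0,"wz":0,"claw":1},{"tx":-20,"ty":-25,"tz":-1,"wx":0,"wy":0,"wz":0,"claw":1},{"tx":-20,"ty":-25,"tz":-1,"wx":0,"wy":0,"wz":0,"claw":1},{"tx":-41,"ty":-51.8,"tz":5,"wx":-8,"wy":0.2,"wz":-3,"claw":1},{"tx":-41,"ty":-51.8,"tz":5,"wx":-8,"wy":0.2,"wz":-3,"claw":1},{"tx":-41,"ty":-51.8,"tz":5,"wx":-8,"wy":0.2,"wz":-3,"claw":1},{"tx":-41,"ty":-51.8,"tz":5,"wx":-8,"wy":0.2,"wz":-3,"claw":1},{"tx":-41,"ty":-51.8,"tz":5,"wx":-8,"wy":0.2,"wz":-3,"claw":1},{"tx":-41,"ty":-51.8,"tz":5,"wx":-8,"wy":0.2,"wz":-3,"claw":1},{"tx":-41,"ty":-51.8,"tz":5,"wx":-8,"wy":0.2,"wz":-3,"claw":1}]'
python3 - <<'E'
from go import *
delta(HEX+n*.10,Rt(RD,slope=.14))
E
```

```text
clock: 1.87
position: [0.3905, 0.0776, 0.2142]
ee_rot: [0.305, 3.104, 0.219]
force: [1.8, 0.0, -0.5]
width: 1.001
t 1.8667 pos [0.39  0.078 0.214] F [ 1.796  0.008 -0.458] wd 1.001 
 tx,ty,tz [ -9.619 -13.873   2.761] wx,wy,wz [ 0.115  0.126 -0.225]
```

```bash
python3 -m handwheel '[{"tx":-9.6,"ty":-13.9,"tz":2.5,"wx":0,"wy":0,"wz":0,"claw":1},{"tx":-9.6,"ty":-13.9,"tz":2.5,"wx":0,"wy":0,"wz":0,"claw":1},{"tx":-9.6,"ty":-13.9,"tz":2.5,"wx":0,"wy":0,"wz":0,"claw":1},{"tx":-9.6,"ty":-13.9,"tz":2.5,"wx":0,"wy":0,"wz":0,"claw":1},{"tx":-9.6,"ty":-13.9,"tz":2.5,"wx":0,"wy":0,"wz":0,"claw":1},{"tx":-9.6,"ty":-13.9,"tz":2.5,"wx":0,"wy":0,"wz":0,"claw":1},{"tx":-9.6,"ty":-13.9,"tz":2.5,"wx":0,"wy":0,"wz":0,"claw":1},{"tx":-9.6,"ty":-13.9,"tz":2.5,"wx":0,"wy":0,"wz":0,"claw":1}]'
python3 - <<'E'
from go import *
delta(HEX+n*.003,Rt(RD,slope=.14))
p,d=vision.get_image("scene");cv2.imwrite("pics/s1.png",p[60:460,200:600])
E
```

```text
clock: 2.53
position: [0.4575, -0.0693, 0.17]
ee_rot: [0.303, 3.106, 0.219]
force: [-0.9, 0.7, -0.3]
width: 1.002
t 2.5333 pos [ 0.458 -0.069  0.17 ] F [-0.933  0.724 -0.281] wd 1.002 
 tx,ty,tz [-0.183 -0.297  9.905] wx,wy,wz [ 0.087  0.009 -0.152]
```

View pics/s1.png

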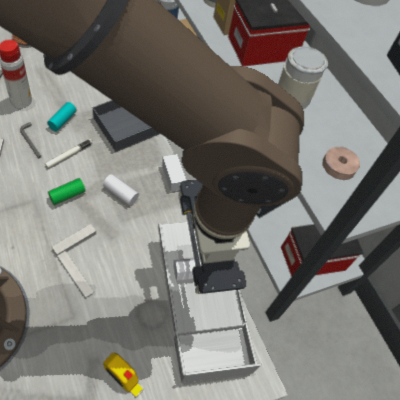

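The gripper stands above the hex at (185,268) in the crop, with both jaws clear of the ramp. I'll descend.

```bash
python3 -m handwheel '[{"tx":-0.2,"ty":-0.2,"tz":3,"wx":0,"wy":0,"wz":0,"claw":1},{"tx":-0.2,"ty":-0.2,"tz":5.5,"wx":0,"wy":0,"wz":0,"claw":1},{"tx":-0.2,"ty":-0.2,"tz":7.5,"wx":0,"wy":0,"wz":0,"claw":1},{"tx":-0.2,"ty":-0.2,"tz":9,"wx":0,"wy":0,"wz":0,"claw":1},{"tx":-0.2,"ty":-0.2,"tz":9.8,"wx":0,"wy":0,"wz":0,"claw":1},{"tx":-0.2,"ty":-0.2,"tz":9.8,"wx":0,"wy":0,"wz":0,"claw":1},{"tx":-0.2,"ty":-0.2,"tz":9.8,"wx":0,"wy":0,"wz":0,"claw":1}]'
python3 - <<'E'
from go import *
delta(HEX+n*.003,Rt(RD,slope=.14))
E
```

```text
clock: 3.17
position: [0.4623, -0.0591, 0.073]
ee_rot: [0.304, 3.105, 0.218]
force: [-0.3, -0.1, 1.2]
width: 1.0
t 3.1667 pos [ 0.462 -0.059  0.073] F [-0.266 -0.071  1.236] wd 1.0 
 tx,ty,tz [ 0.088 -0.019  0.148] wx,wy,wz [ 0.057  0.046 -0.185]
```

Within about 1 mm. I'll close with 30 N.

```bash
python3 -m handwheel '[{"tx":0,"ty":0,"tz":0.1,"wx":0,"wy":0,"wz":0,"claw":0.3},{"tx":0,"ty":0,"tz":0.1,"wx":0,"wy":0,"wz":0,"claw":0.3},{"tx":0,"ty":0,"tz":0.1,"wx":0,"wy":0,"wz":0,"claw":0.3}]' 30;python3 -m handwheel '[{"tx":0,"ty":0,"tz":0,"wx":0,"wy":0,"wz":0,"claw":0.3},{"tx":0,"ty":0,"tz":0,"wx":0,"wy":0,"wz":0,"claw":0.3},{"tx":0,"ty":0,"tz":0,"wx":0,"wy":0,"wz":0,"claw":0.3}]' 30
```

```text
clock: 3.42
position: [0.4627, -0.0597, 0.0722]
ee_rot: [0.306, 3.104, 0.217]
force: [0.4, -0.1, -0.2]
width: 0.831
clock: 3.67
position: [0.4623, -0.0597, 0.0716]
ee_rot: [0.306, 3.105, 0.217]
force: [0.1, 0.4, 0.2]
width: 0.615
```

```bash
python3 -m handwheel '[{"tx":0,"ty":0,"tz":0,"wx":0,"wy":0,"wz":0,"claw":0.3},{"tx":0,"ty":0,"tz":0,"wx":0,"wy":0,"wz":0,"claw":0.3},{"tx":0,"ty":0,"tz":0,"wx":0,"wy":0,"wz":0,"claw":0.3},{"tx":0,"ty":0,"tz":0,"wx":0,"wy":0,"wz":0,"claw":0.3},{"tx":0,"ty":0,"tz":-0.5,"wx":0,"wy":0,"wz":0,"claw":0.3},{"tx":0,"ty":0,"tz":-1.5,"wx":0,"wy":0,"wz":0,"claw":0.3},{"tx":0,"ty":0,"tz":-3,"wx":0,"wy":0,"wz":0,"claw":0.3},{"tx":0,"ty":0,"tz":-4.5,"wx":0,"wy":0,"wz":0,"claw":0.3},{"tx":0,"ty":0,"tz":-5,"wx":0,"wy":0,"wz":0,"claw":0.3},{"tx":0,"ty":0,"tz":-5,"wx":0,"wy":0,"wz":0,"claw":0.3}]' 30
python3 - <<'E'
from go import *
TR=np.array([.482,.3935])
# tray x heading 10.2 -> jaw along tray y 100.2
delta([.482,.3935,.15],Rt(100.2))
p,d=vision.get_image("scene");cv2.imwrite("pics/s2.png",cv2.resize(p[210:450,300:500],None,fx=2,fy=2))
E
```

```text
clock: 4.5
position: [0.4617, -0.0669, 0.1224]
ee_rot: [0.306, 3.102, 0.217]
force: [0.2, 0.0, -2.6]
width: 0.433
t 4.5 pos [ 0.462 -0.067  0.122] F [ 0.163  0.013 -2.577] wd 0.433 
 tx,ty,tz [ 6.997 45.486  3.613] wx,wy,wz [  7.905   1.671 -21.423]
```

View pics/s2.png

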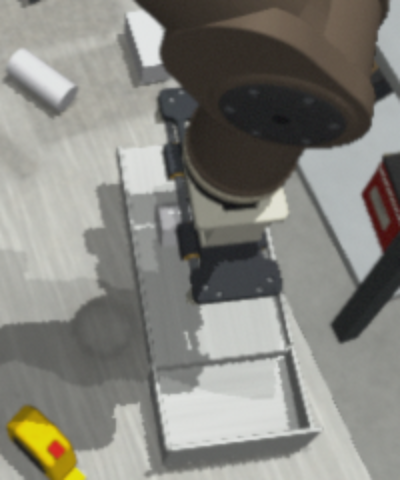

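The hex is held (2.6 N weight, opening 40 mm), just visible between the jaws at crop (170,228). Next, to the tray.

```bash
python3 -m handwheel '[{"tx":0.2,"ty":1,"tz":-1,"wx":0,"wy":0,"wz":0,"claw":0.3},{"tx":0.4,"ty":3,"tz":-2,"wx":1,"wy":0,"wz":-1,"claw":0.3},{"tx":0.9,"ty":6,"tz":-2.5,"wx":2,"wy":0,"wz":-3,"claw":0.3},{"tx":1.4,"ty":9,"tz":-2.5,"wx":3,"wy":0.5,"wz":-5,"claw":0.3},{"tx":1.8,"ty":12,"tz":-2.5,"wx":4,"wy":0.5,"wz":-7,"claw":0.3},{"tx":2.3,"ty":15,"tz":-2,"wx":5,"wy":1,"wz":-9,"claw":0.3},{"tx":2.8,"ty":18,"tz":-2,"wx":6,"wy":1,"wz":-11,"claw":0.3},{"tx":3.2,"ty":21,"tz":-2,"wx":7,"wy":1.5,"wz":-13,"claw":0.3},{"tx":3.7,"ty":24,"tz":-1.5,"wx":8,"wy":1.7,"wz":-15,"claw":0.3},{"tx":4.2,"ty":27,"tz":-1,"wx":8,"wy":1.7,"wz":-17,"claw":0.3},{"tx":4.6,"ty":29.5,"tz":-0.5,"wx":8,"wy":1.7,"wz":-19,"claw":0.3},{"tx":4.8,"ty":31,"tz":0,"wx":8,"wy":1.7,"wz":-21.4,"claw":0.3}]' 30
python3 - <<'E'
from go import *
delta([.482,.3935,.15],Rt(100.2))
E
```

```text
clock: 5.55
position: [0.4727, 0.2477, 0.1631]
ee_rot: [0.288, -3.124, 0.001]
force: [-0.6, -0.6, -2.2]
width: 0.436
t 5.55 pos [0.473 0.248 0.163] F [-0.619 -0.551 -2.239] wd 0.436 
 tx,ty,tz [-3.587 14.164  1.292] wx,wy,wz [-0.013 -0.256  0.335]
```

```bash
python3 -m handwheel '[{"tx":-0.5,"ty":2.5,"tz":0,"wx":0,"wy":0,"wz":0,"claw":0.3},{"tx":-1.3,"ty":5.5,"tz":0,"wx":0,"wy":0,"wz":0,"claw":0.3},{"tx":-2.2,"ty":8.5,"tz":0,"wx":0,"wy":0,"wz":0,"claw":0.3},{"tx":-3,"ty":11.5,"tz":0,"wx":0,"wy":0,"wz":0,"claw":0.3},{"tx":-3.4,"ty":13.5,"tz":0,"wx":0,"wy":0,"wz":0,"claw":0.3},{"tx":-3.6,"ty":14.2,"tz":0,"wx":0,"wy":0,"wz":0,"claw":0.3},{"tx":-3.6,"ty":14.2,"tz":1,"wx":0,"wy":0,"wz":0,"claw":0.3},{"tx":-3.6,"ty":14.2,"tz":3.5,"wx":0,"wy":0,"wz":0,"claw":0.3},{"tx":-3.6,"ty":14.2,"tz":6,"wx":0,"wy":0,"wz":0,"claw":0.3},{"tx":-3.6,"ty":14.2,"tz":8,"wx":0,"wy":0,"wz":0,"claw":0.3},{"tx":-3.6,"ty":14.2,"tz":9.5,"wx":0,"wy":0,"wz":0,"claw":0.3},{"tx":-3.6,"ty":14.2,"tz":10,"wx":0,"wy":0,"wz":0,"claw":0.3}]' 30
python3 - <<'E'
from go import *
delta([.482,.3935,.027],Rt(100.2))
p,d=vision.get_image("scene");cv2.imwrite("pics/s3.png",cv2.resize(p[100:260,240:440],None,fx=2,fy=2))
E
```

```text
clock: 6.55
position: [0.4825, 0.3861, 0.0604]
ee_rot: [0.275, -3.122, 0.009]
force: [-0.5, -1.1, -2.7]
width: 0.435
t 6.55 pos [0.482 0.386 0.06 ] F [-0.52  -1.072 -2.703] wd 0.435 
 tx,ty,tz [-0.107  0.754  3.338] wx,wy,wz [-0.28  -0.449 -0.121]
```

View pics/s3.png

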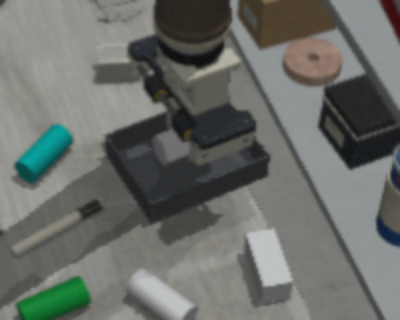

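The hex, at crop (170,148), hangs inside the tray walls. I'll lower it.

```bash
python3 -m handwheel '[{"tx":0,"ty":0.2,"tz":1,"wx":0,"wy":0,"wz":0,"claw":0.3},{"tx":0,"ty":0.2,"tz":2,"wx":0,"wy":0,"wz":0,"claw":0.3},{"tx":0,"ty":0.2,"tz":2.8,"wx":0,"wy":0,"wz":0,"claw":0.3},{"tx":0,"ty":0.2,"tz":3.1,"wx":0,"wy":0,"wz":0,"claw":0.3},{"tx":0,"ty":0.2,"tz":3.1,"wx":0,"wy":0,"wz":0,"claw":0.3}]' 30
```

```text
clock: 7.02
position: [0.4828, 0.3915, 0.032]
ee_rot: [0.279, -3.125, 0.003]
force: [-0.6, 0.4, -1.3]
width: 0.432
```

```bash
python3 -m handwheel '[{"tx":0,"ty":0,"tz":0.2,"wx":0,"wy":0,"wz":0,"claw":0.3},{"tx":0,"ty":0,"tz":0.2,"wx":0,"wy":0,"wz":0,"claw":0.3}]' 30; python3 -m handwheel '[{"tx":0,"ty":0,"tz":0.15,"wx":0,"wy":0,"wz":0,"claw":0.3},{"tx":0,"ty":0,"tz":0.15,"wx":0,"wy":0,"wz":0,"claw":0.3}]' 30
```

```text
clock: 7.18
position: [0.4834, 0.3919, 0.031]
ee_rot: [0.279, -3.126, 0.002]
force: [0.2, -0.3, -2.9]
width: 0.436
clock: 7.35
position: [0.4833, 0.392, 0.0295]
ee_rot: [0.279, -3.126, 0.002]
force: [0.0, 0.6, -2.3]
width: 0.434
```

```bash
python3 -m handwheel '[{"tx":0,"ty":0,"tz":0.15,"wx":0,"wy":0,"wz":0,"claw":0.3},{"tx":0,"ty":0,"tz":0.15,"wx":0,"wy":0,"wz":0,"claw":0.3}]' 30; python3 -m handwheel '[{"tx":0,"ty":0,"tz":0.15,"wx":0,"wy":0,"wz":0,"claw":0.3},{"tx":0,"ty":0,"tz":0.15,"wx":0,"wy":0,"wz":0,"claw":0.3}]' 30
```

```text
clock: 7.52
position: [0.4831, 0.3919, 0.0278]
ee_rot: [0.279, -3.126, 0.002]
force: [-0.3, 0.5, -2.0]
width: 0.436
clock: 7.68
position: [0.483, 0.3918, 0.0261]
ee_rot: [0.279, -3.125, 0.002]
force: [-0.7, 0.3, -2.3]
width: 0.433
```

```bash
python3 -m handwheel '[{"tx":0,"ty":0,"tz":0.15,"wx":0,"wy":0,"wz":0,"claw":0.3},{"tx":0,"ty":0,"tz":0.15,"wx":0,"wy":0,"wz":0,"claw":0.3}]' 30; python3 -m handwheel '[{"tx":0,"ty":0,"tz":0.1,"wx":0,"wy":0,"wz":0,"claw":0.3},{"tx":0,"ty":0,"tz":0.1,"wx":0,"wy":0,"wz":0,"claw":0.75},{"tx":0,"ty":0,"tz":0.1,"wx":0,"wy":0,"wz":0,"claw":0.75},{"tx":0,"ty":0,"tz":0.1,"wx":0,"wy":0,"wz":0,"claw":0.75},{"tx":0,"ty":0,"tz":0.1,"wx":0,"wy":0,"wz":0,"claw":0.75},{"tx":0,"ty":0,"tz":0.1,"wx":0,"wy":0,"wz":0,"claw":0.75}]' 30
```

```text
clock: 7.85
position: [0.4831, 0.3918, 0.0246]
ee_rot: [0.279, -3.126, 0.002]
force: [0.3, -0.5, -2.0]
width: 0.432
clock: 8.35
position: [0.4832, 0.3919, 0.0239]
ee_rot: [0.279, -3.126, 0.002]
force: [0.0, -0.4, -0.1]
width: 0.729
```

```bash
python3 -m handwheel '[{"tx":0,"ty":0,"tz":-2,"wx":0,"wy":0,"wz":0,"claw":0.75},{"tx":0,"ty":0,"tz":-5,"wx":0,"wy":0,"wz":0,"claw":0.75},{"tx":0,"ty":0,"tz":-8,"wx":0,"wy":0,"wz":0,"claw":0.75},{"tx":0,"ty":0,"tz":-11,"wx":0,"wy":0,"wz":0,"claw":1},{"tx":0,"ty":0,"tz":-13,"wx":0,"wy":0,"wz":0,"claw":1}]' 30
python3 - <<'E'
from go import *
delta([.386,.192,.13],Rt(30.5))
p,d=vision.get_image("scene");cv2.imwrite("pics/s4.png",cv2.resize(p[100:260,240:440],None,fx=2,fy=2))
E
```

```text
clock: 8.77
position: [0.4844, 0.3924, 0.1567]
ee_rot: [0.278, -3.128, -0.0]
force: [0.1, 0.2, 0.4]
width: 0.849
t 8.7667 pos [0.484 0.392 0.157] F [0.123 0.157 0.409] wd 0.849 
 tx,ty,tz [ 13.225 -17.985   2.681] wx,wy,wz [-0.025 -0.077 69.673]
```

View pics/s4.png

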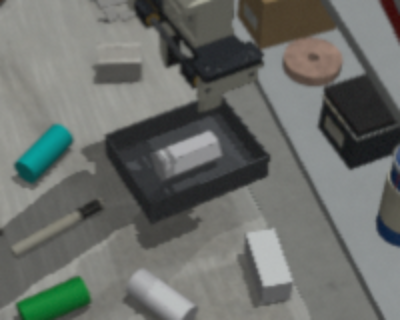

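The hex lies flat in the tray at crop (187,155). Now over the round bar, with a 70° turn.

```bash
python3 -m handwheel '[{"tx":13.2,"ty":-18,"tz":1,"wx":0,"wy":0,"wz":69.7,"claw":1},{"tx":13.2,"ty":-18,"tz":1,"wx":0,"wy":0,"wz":69.7,"claw":1},{"tx":13.2,"ty":-18,"tz":1,"wx":0,"wy":0,"wz":69.7,"claw":1},{"tx":13.2,"ty":-18,"tz":1,"wx":0,"wy":0,"wz":69.7,"claw":1},{"tx":13.2,"ty":-18,"tz":1,"wx":0,"wy":0,"wz":69.7,"claw":1},{"tx":13.2,"ty":-18,"tz":1,"wx":0,"wy":0,"wz":69.7,"claw":1},{"tx":13.2,"ty":-18,"tz":2.7,"wx":0,"wy":0,"wz":69.7,"claw":1},{"tx":13.2,"ty":-18,"tz":2.7,"wx":0,"wy":0,"wz":69.7,"claw":1},{"tx":13.2,"ty":-18,"tz":2.7,"wx":0,"wy":0,"wz":69.7,"claw":1},{"tx":13.2,"ty":-18,"tz":2.7,"wx":0,"wy":0,"wz":69.7,"claw":1},{"tx":13.2,"ty":-18,"tz":2.7,"wx":0,"wy":0,"wz":69.7,"claw":1},{"tx":13.2,"ty":-18,"tz":2.7,"wx":0,"wy":0,"wz":69.7,"claw":1}]'
python3 - <<'E'
from go import *
delta([.386,.192,.024],Rt(30.5))
p,d=vision.get_image("scene");cv2.imwrite("pics/s5.png",cv2.resize(p[150:310,220:420],None,fx=2,fy=2))
E
```

```text
clock: 9.82
position: [0.3854, 0.1915, 0.1274]
ee_rot: [-1.554, -2.728, 0.005]
force: [-0.4, 0.8, -0.3]
width: 0.999
t 9.8167 pos [0.385 0.192 0.127] F [-0.447  0.763 -0.337] wd 0.999 
 tx,ty,tz [ 0.012  0.116 10.339] wx,wy,wz [-0.216  0.001  0.178]
```

View pics/s5.png

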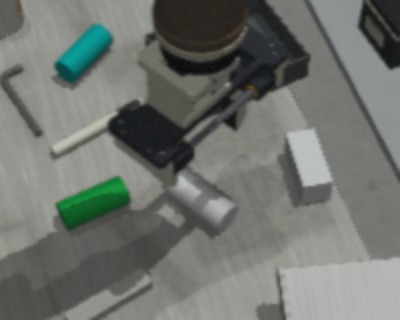

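The jaws straddle the round bar at crop (203,205) and are clear of the square bar. I'll descend.

```bash
python3 -m handwheel '[{"tx":0,"ty":0.1,"tz":3,"wx":0,"wy":0,"wz":0,"claw":1},{"tx":0,"ty":0.1,"tz":6,"wx":0,"wy":0,"wz":0,"claw":1},{"tx":0,"ty":0.1,"tz":8.5,"wx":0,"wy":0,"wz":0,"claw":1},{"tx":0,"ty":0.1,"tz":10,"wx":0,"wy":0,"wz":0,"claw":1},{"tx":0,"ty":0.1,"tz":10.3,"wx":0,"wy":0,"wz":0,"claw":1},{"tx":0,"ty":0.1,"tz":10.3,"wx":0,"wy":0,"wz":0,"claw":1},{"tx":0,"ty":0.1,"tz":10.3,"wx":0,"wy":0,"wz":0,"claw":1}]'
python3 - <<'E'
from go import *
delta([.386,.192,.024],Rt(30.5))
E
```

```text
clock: 10.45
position: [0.3864, 0.1918, 0.0251]
ee_rot: [-1.557, -2.726, 0.004]
force: [0.1, 0.3, 0.4]
width: 0.996
t 10.45 pos [0.386 0.192 0.025] F [0.148 0.294 0.383] wd 0.996 
 tx,ty,tz [ 0.033 -0.024  0.108] wx,wy,wz [-0.181 -0.031  0.036]
```

```bash
python3 -m handwheel '[{"tx":0,"ty":0,"tz":0.1,"wx":0,"wy":0,"wz":0,"claw":0.2},{"tx":0,"ty":0,"tz":0.1,"wx":0,"wy":0,"wz":0,"claw":0.2},{"tx":0,"ty":0,"tz":0.1,"wx":0,"wy":0,"wz":0,"claw":0.2},{"tx":0,"ty":0,"tz":0.1,"wx":0,"wy":0,"wz":0,"claw":0.2},{"tx":0,"ty":0,"tz":0.1,"wx":0,"wy":0,"wz":0,"claw":0.2},{"tx":0,"ty":0,"tz":0.1,"wx":0,"wy":0,"wz":0,"claw":0.2},{"tx":0,"ty":0,"tz":0.1,"wx":0,"wy":0,"wz":0,"claw":0.2},{"tx":0,"ty":0,"tz":0.1,"wx":0,"wy":0,"wz":0,"claw":0.2},{"tx":0,"ty":0,"tz":0.1,"wx":0,"wy":0,"wz":0,"claw":0.2},{"tx":0,"ty":0,"tz":0.1,"wx":0,"wy":0,"wz":0,"claw":0.2},{"tx":0,"ty":0,"tz":0.1,"wx":0,"wy":0,"wz":0,"claw":0.2}]' 30; python3 -m handwheel '[{"tx":0,"ty":0,"tz":-1,"wx":0,"wy":0,"wz":0,"claw":0.2},{"tx":0,"ty":0,"tz":-3,"wx":0,"wy":0,"wz":0,"claw":0.2},{"tx":0,"ty":0,"tz":-6,"wx":0,"wy":0,"wz":0,"claw":0.2},{"tx":0,"ty":0,"tz":-9,"wx":0,"wy":0,"wz":0,"claw":0.2},{"tx":0,"ty":0,"tz":-12,"wx":0,"wy":0,"wz":0,"claw":0.2},{"tx":0,"ty":0,"tz":-14,"wx":0,"wy":0,"wz":0,"claw":0.2},{"tx":0,"ty":0,"tz":-14,"wx":0,"wy":0,"wz":0,"claw":0.2}]'
python3 - <<'E'
from go import *
yd=np.array([np.cos(np.radians(RD)),np.sin(np.radians(RD))])
T=RAMP_O+yd*.108; print(T)
delta([*T,.17],Rt(RD))
p,d=vision.get_image("scene");cv2.imwrite("pics/s6.png",cv2.resize(p[150:310,220:420],None,fx=2,fy=2))
E
```

```text
clock: 11.37
position: [0.3861, 0.1919, 0.0235]
ee_rot: [-1.558, -2.726, 0.005]
force: [0.3, 0.4, -0.6]
width: 0.386
clock: 11.95
position: [0.3879, 0.1928, 0.1664]
ee_rot: [-1.559, -2.726, -0.003]
force: [1.1, 0.8, -3.1]
width: 0.381
[0.488 0.01 ]
t 11.95 pos [0.388 0.193 0.166] F [ 1.088  0.813 -3.104] wd 0.381 
 tx,ty,tz [-20.78   -0.668  -0.402] wx,wy,wz [  0.094  -0.072 -48.509]
```

View pics/s6.png

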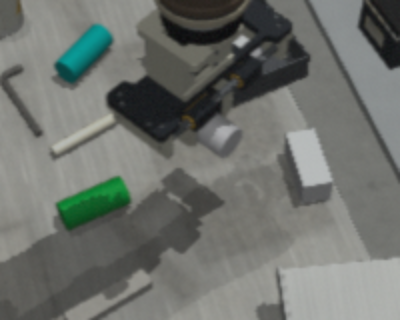

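The round bar is held, its end visible at crop (225,138). Now to above the ramp's upper end.

```bash
python3 -m handwheel '[{"tx":-0.5,"ty":0,"tz":0,"wx":0,"wy":0,"wz":-3,"claw":0.2},{"tx":-2,"ty":0,"tz":-0.2,"wx":0,"wy":0,"wz":-7,"claw":0.2},{"tx":-4,"ty":-0.1,"tz":-0.4,"wx":0,"wy":0,"wz":-12,"claw":0.2},{"tx":-7,"ty":-0.2,"tz":-0.4,"wx":0,"wy":0,"wz":-17,"claw":0.2},{"tx":-10,"ty":-0.3,"tz":-0.4,"wx":0,"wy":0,"wz":-22,"claw":0.2},{"tx":-13,"ty":-0.4,"tz":-0.4,"wx":0,"wy":0,"wz":-27,"claw":0.2},{"tx":-16,"ty":-0.5,"tz":-0.4,"wx":0,"wy":0,"wz":-32,"claw":0.2},{"tx":-18.5,"ty":-0.6,"tz":-0.4,"wx":0,"wy":0,"wz":-37,"claw":0.2},{"tx":-20,"ty":-0.7,"tz":-0.4,"wx":0,"wy":0,"wz":-42,"claw":0.2},{"tx":-20.8,"ty":-0.7,"tz":-0.4,"wx":0,"wy":0,"wz":-46,"claw":0.2},{"tx":-20.8,"ty":-0.7,"tz":-0.4,"wx":0,"wy":0,"wz":-48.5,"claw":0.2},{"tx":-20.8,"ty":-0.7,"tz":-0.4,"wx":0,"wy":0,"wz":-48.5,"claw":0.2}]'
python3 - <<'E'
from go import *
surf=.034+.14*(.108+.08); print(surf)
delta([.488,.010,surf+.0182+.006],Rt(RD))
p,d=vision.get_image("scene");cv2.imwrite("pics/s7.png",cv2.resize(p[220:420,300:500],None,fx=2,fy=2))
p,d=vision.get_image("top");cv2.imwrite("pics/t7.png",cv2.resize(p[140:300,340:540],None,fx=2,fy=2))
E
```

```text
clock: 13.0
position: [0.4849, 0.0084, 0.1657]
ee_rot: [-0.3, -3.121, 0.004]
force: [0.3, 0.9, -3.7]
width: 0.387
0.060320000000000006
t 13.0 pos [0.485 0.008 0.166] F [ 0.253  0.856 -3.695] wd 0.387 
 tx,ty,tz [-0.316  0.245  8.112] wx,wy,wz [-0.181 -0.332  0.006]
```

View pics/s7.png

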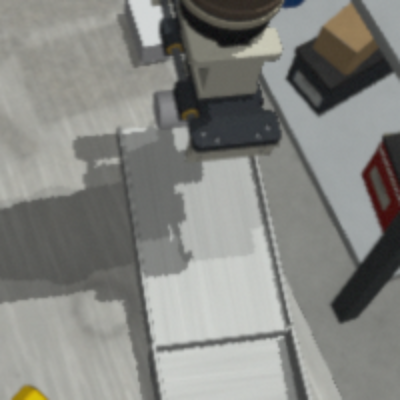

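View pics/t7.png

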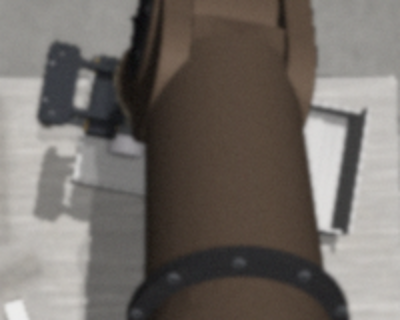

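The bar is crosswise above the upper end of the ramp (scene crop (165,108), ramp edge near (120,130)). I'll lower it until it touches.

```bash
python3 -m handwheel '[{"tx":-0.2,"ty":0.1,"tz":1.5,"wx":0,"wy":0,"wz":0,"claw":0.2},{"tx":-0.2,"ty":0.1,"tz":3.5,"wx":0,"wy":0,"wz":0,"claw":0.2},{"tx":-0.2,"ty":0.1,"tz":5.5,"wx":0,"wy":0,"wz":0,"claw":0.2},{"tx":-0.2,"ty":0.1,"tz":6.8,"wx":0,"wy":0,"wz":0,"claw":0.2},{"tx":-0.2,"ty":0.1,"tz":7.5,"wx":0,"wy":0,"wz":0,"claw":0.2},{"tx":-0.2,"ty":0.1,"tz":7.5,"wx":0,"wy":0,"wz":0,"claw":0.2},{"tx":-0.2,"ty":0.1,"tz":7.5,"wx":0,"wy":0,"wz":0,"claw":0.2},{"tx":-0.2,"ty":0.1,"tz":7.5,"wx":0,"wy":0,"wz":0,"claw":0.2}]'
python3 - <<'E'
from go import *
delta([.488,.010,.0845],Rt(RD))
p,d=vision.get_image("scene");cv2.imwrite("pics/s8.png",cv2.resize(p[220:420,300:500],None,fx=3,fy=3))
E
```

```text
clock: 13.77
position: [0.4883, 0.0099, 0.093]
ee_rot: [-0.301, -3.125, 0.003]
force: [-0.4, -0.6, -2.0]
width: 0.384
t 13.7667 pos [0.488 0.01  0.093] F [-0.401 -0.575 -2.012] wd 0.384 
 tx,ty,tz [0.031 0.007 0.852] wx,wy,wz [-0.107 -0.122 -0.016]
```

View pics/s8.png

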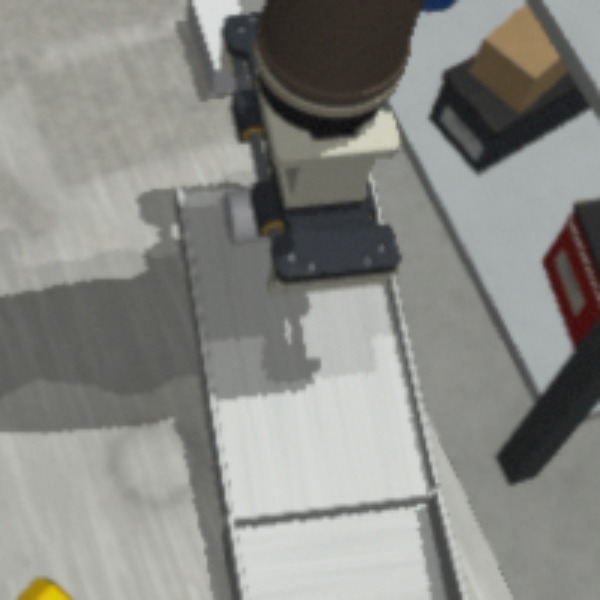

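The bar lies between the guides near the top edge (crop (240,215), left guide at about 183). I'll lower in small steps.

```bash
python3 -m handwheel '[{"tx":0,"ty":0,"tz":0.3,"wx":0,"wy":0,"wz":0,"claw":0.2},{"tx":0,"ty":0,"tz":0.5,"wx":0,"wy":0,"wz":0,"claw":0.2},{"tx":0,"ty":0,"tz":0.5,"wx":0,"wy":0,"wz":0,"claw":0.2},{"tx":0,"ty":0,"tz":0.5,"wx":0,"wy":0,"wz":0,"claw":0.2}]'; python3 -m handwheel '[{"tx":0,"ty":0,"tz":0.15,"wx":0,"wy":0,"wz":0,"claw":0.2},{"tx":0,"ty":0,"tz":0.15,"wx":0,"wy":0,"wz":0,"claw":0.2},{"tx":0,"ty":0,"tz":0.15,"wx":0,"wy":0,"wz":0,"claw":0.2}]';python3 -m handwheel '[{"tx":0,"ty":0,"tz":0.1,"wx":0,"wy":0,"wz":0,"claw":0.2},{"tx":0,"ty":0,"tz":0.1,"wx":0,"wy":0,"wz":0,"claw":0.2},{"tx":0,"ty":0,"tz":0.1,"wx":0,"wy":0,"wz":0,"claw":0.2}]'
```

```text
clock: 14.15
position: [0.4878, 0.0098, 0.0875]
ee_rot: [-0.301, -3.124, 0.003]
force: [-0.2, -0.3, -2.8]
width: 0.384
clock: 14.4
position: [0.4878, 0.0097, 0.0859]
ee_rot: [-0.301, -3.124, 0.003]
force: [0.1, -0.1, -2.0]
width: 0.379
clock: 14.65
position: [0.4878, 0.0097, 0.0849]
ee_rot: [-0.301, -3.124, 0.003]
force: [-0.9, -0.3, -3.4]
width: 0.383
```

```bash
python3 -m handwheel '[{"tx":0,"ty":0,"tz":0.1,"wx":0,"wy":0,"wz":0,"claw":0.2},{"tx":0,"ty":0,"tz":0.1,"wx":0,"wy":0,"wz":0,"claw":0.2},{"tx":0,"ty":0,"tz":0.1,"wx":0,"wy":0,"wz":0,"claw":0.2}]';python3 -m handwheel '[{"tx":0,"ty":0,"tz":0.1,"wx":0,"wy":0,"wz":0,"claw":0.2},{"tx":0,"ty":0,"tz":0.1,"wx":0,"wy":0,"wz":0,"claw":0.2},{"tx":0,"ty":0,"tz":0.1,"wx":0,"wy":0,"wz":0,"claw":0.2}]'
```

```text
clock: 14.9
position: [0.4879, 0.0097, 0.0839]
ee_rot: [-0.301, -3.124, 0.003]
force: [1.0, -0.2, -2.0]
width: 0.387
clock: 15.15
position: [0.4879, 0.0097, 0.0837]
ee_rot: [-0.302, -3.124, 0.002]
force: [-3.5, -0.9, 12.1]
width: 0.383
```

Contact at TCP z of about 0.084. I'll ease off, open, then lift straight up quickly.

```bash
python3 -m handwheel '[{"tx":0,"ty":0,"tz":-0.07,"wx":0,"wy":0,"wz":0,"claw":0.2},{"tx":0,"ty":0,"tz":-0.07,"wx":0,"wy":0,"wz":0,"claw":0.2},{"tx":0,"ty":0,"tz":-0.07,"wx":0,"wy":0,"wz":0,"claw":1},{"tx":0,"ty":0,"tz":-0.07,"wx":0,"wy":0,"wz":0,"claw":1},{"tx":0,"ty":0,"tz":-4,"wx":0,"wy":0,"wz":0,"claw":1},{"tx":0,"ty":0,"tz":-8,"wx":0,"wy":0,"wz":0,"claw":1},{"tx":0,"ty":0,"tz":-12,"wx":0,"wy":0,"wz":0,"claw":1},{"tx":0,"ty":0,"tz":-14,"wx":0,"wy":0,"wz":0,"claw":1}]'
python3 - <<'E'
from go import *
p,d=vision.get_image("scene");cv2.imwrite("pics/s9.png",cv2.resize(p[220:460,280:480],None,fx=2,fy=2))
E
```

```text
clock: 15.82
position: [0.4898, 0.0093, 0.2269]
ee_rot: [0.303, 3.126, -0.002]
force: [0.9, 0.0, 0.6]
width: 0.77
```

View pics/s9.png

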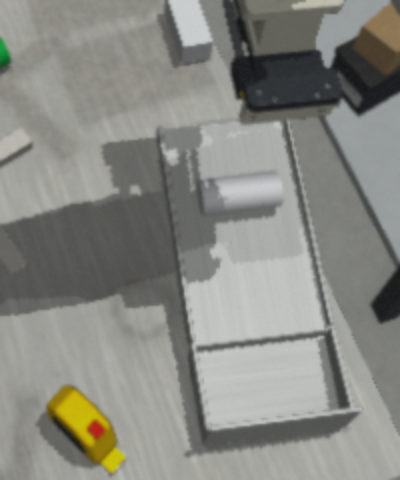

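The bar is rolling freely, at crop (242,193), and the gripper is clear above. I'll wait and check.

```bash
python3 -m handwheel '[{"tx":0,"ty":0,"tz":0,"wx":0,"wy":0,"wz":0,"claw":1},{"tx":0,"ty":0,"tz":0,"wx":0,"wy":0,"wz":0,"claw":1},{"tx":0,"ty":0,"tz":0,"wx":0,"wy":0,"wz":0,"claw":1},{"tx":0,"ty":0,"tz":0,"wx":0,"wy":0,"wz":0,"claw":1},{"tx":0,"ty":0,"tz":0,"wx":0,"wy":0,"wz":0,"claw":1},{"tx":0,"ty":0,"tz":0,"wx":0,"wy":0,"wz":0,"claw":1},{"tx":0,"ty":0,"tz":0,"wx":0,"wy":0,"wz":0,"claw":1},{"tx":0,"ty":0,"tz":0,"wx":0,"wy":0,"wz":0,"claw":1},{"tx":0,"ty":0,"tz":0,"wx":0,"wy":0,"wz":0,"claw":1},{"tx":0,"ty":0,"tz":0,"wx":0,"wy":0,"wz":0,"claw":1},{"tx":0,"ty":0,"tz":0,"wx":0,"wy":0,"wz":0,"claw":1},{"tx":0,"ty":0,"tz":0,"wx":0,"wy":0,"wz":0,"claw":1}]'
python3 - <<'E'
from go import *
p,d=vision.get_image("scene");W=cloud("scene",d);cv2.imwrite("pics/s10.png",p[100:460,240:500])
for l in("round_bar_center","hex_bar_center"):
  for r in nets.cut_out(l,"scene")[:4]: print(l,r["score"],r["uv"],summary(W,r["region"]))
E
```

```text
clock: 16.87
position: [0.4883, 0.01, 0.2229]
ee_rot: [-0.301, -3.124, 0.003]
force: [0.8, -0.6, -0.2]
width: 0.997
round_bar_center 0.74 [262.3, 252.3] (((0.26855742931365967, 0.23520463705062866), (0.0877131000161171, 0.055867474526166916), 11.686835289001465), array([0.016, 0.032, 0.038]))
round_bar_center 0.71 [258.5, 177.0] (((0.31062671542167664, 0.45354771614074707), (0.08336322009563446, 0.03756038844585419), 39.552215576171875), array([0.016, 0.032, 0.038]))
round_bar_center 0.58 [422.5, 420.4] (((0.4478392004966736, -0.23261888325214386), (0.04060056805610657, 0.09179062396287918), 80.09171295166016), array([0.032, 0.042, 0.046]))
hex_bar_center 0.55 [333.0, 176.7] (((0.4821506142616272, 0.38744044303894043), (0.08425075560808182, 0.036345575004816055), 5.451104640960693), array([0.014, 0.035, 0.042]))
```

View pics/s10.png

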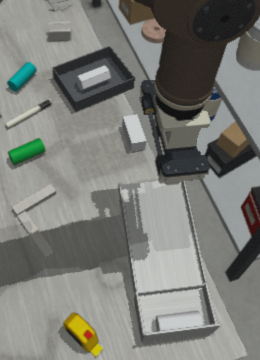

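The round bar lies in the catch tray at crop (181,321) and the hex in the reject tray at (95,77). One short wait to confirm it is at rest, then hand in.

```bash
python3 -m handwheel '[{"tx":0,"ty":0,"tz":0,"wx":0,"wy":0,"wz":0,"claw":1},{"tx":0,"ty":0,"tz":0,"wx":0,"wy":0,"wz":0,"claw":1},{"tx":0,"ty":0,"tz":0,"wx":0,"wy":0,"wz":0,"claw":1},{"tx":0,"ty":0,"tz":0,"wx":0,"wy":0,"wz":0,"claw":1},{"tx":0,"ty":0,"tz":0,"wx":0,"wy":0,"wz":0,"claw":1},{"tx":0,"ty":0,"tz":0,"wx":0,"wy":0,"wz":0,"claw":1},{"tx":0,"ty":0,"tz":0,"wx":0,"wy":0,"wz":0,"claw":1},{"tx":0,"ty":0,"tz":0,"wx":0,"wy":0,"wz":0,"claw":1}]'
python3 - <<'E'
from go import *
p,d=vision.get_image("scene");W=cloud("scene",d);cv2.imwrite("pics/s11.png",cv2.resize(p[360:450,350:470],None,fx=4,fy=4))
for r in nets.cut_out("round_bar_center","scene")[:4]: print(r["score"],r["uv"],summary(W,r["region"]))
E
```

```text
clock: 17.68
position: [0.4883, 0.0099, 0.2229]
ee_rot: [-0.301, -3.124, 0.003]
force: [0.2, 0.3, -0.5]
width: 1.002
0.74 [419.9, 419.8] (((0.4433055818080902, -0.2288089543581009), (0.03468633443117142, 0.08146903663873672), 78.36040496826172), array([0.034, 0.042, 0.046]))
0.64 [264.4, 249.5] (((0.2686487138271332, 0.2345963418483734), (0.08712746202945709, 0.05717150866985321), 10.405994415283203), array([0.011, 0.032, 0.038]))
0.61 [260.7, 179.3] (((0.3107806146144867, 0.4529882073402405), (0.08402131497859955, 0.03512582927942276), 38.145084381103516), array([0.015, 0.032, 0.038]))
```

View pics/s11.png

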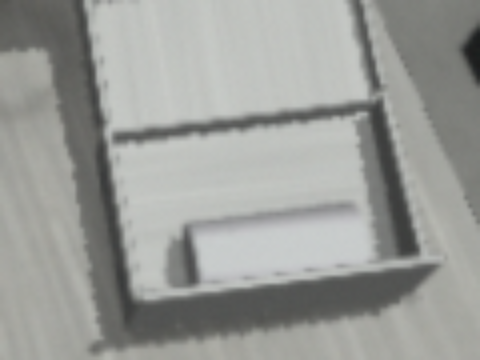

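The bar rests against the end wall (crop (280,245)), with the arm clear of everything.

```bash
python3 -c "
from cell import arm
print(arm.sign_off())"
```

```text
the job is handed in; nothing more can be done
None
```

I did both parts in the order asked and handed the job in at about 17.8 s of the 56 s; no verdict was reported.

- **Hex bar:** I took it off the ramp and laid it flat in the reject tray. The picture about 8 s after I let go shows it there, near the tray's centre.
- **Round bar:** I laid the grey round bar crosswise at about y = 108 mm on the ramp, opened the jaws and lifted straight up. The next picture shows it rolling with the gripper clear above. The last two show it in the catch tray, lying against the end wall.
- **Forces:** The highest wrist force I read was about 12 N, when the round bar touched the ramp. I read it only at the end of each move.
- **What I could not confirm:** The bar may have lightly touched the downhill finger for an instant as the jaws opened and lifted, because the fingers open slowly. No picture covers that moment.
- **Checks that disagreed:** The network also reported the green and turquoise look-alikes as the round bar, and once the reject tray. I ruled these out by colour and shape. The catch-tray position differed by about 6 mm between the last two checks. That could be measurement scatter or a last bit of settling, and I took no further picture to tell.

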